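# Clamp the ball canister shut after the game

## Task

The game is over and the playing balls are back in their glass canister: close its orange lid first, then swing the wire bail by its red thumb tab up and over the hump on the lid until it snaps in behind the hump and clamps the lid down on its seal. Leave it clamped and let go, and do not disturb the mug and the game clock.

Things in the scene. Friction and masses are not known exactly. Their poses are not given: they have to be found in the camera images.
- canister: Round glass canister of black balls, 100 mm across, rim 100 mm above the table, fixed in a wooden foot (150 x 150 x 12 mm) screwed to the table. Origin: centre of the foot's underside. +z up; -x is its front (where the bail leans at the start), +x its back (lid hinge). Its front faces the robot's right, give or take 30 degrees. Coordinates of lid and bail are in this frame
- lid (a joint): lid angle, rad. 0: pressed fully down; about 0.07: lying shut on its springy seal but not clamped; 1.57: upright. It starts open at 1.6 to 1.84 (stop at 1.85), leaning a little backwards, and friction holds it there. Pushed forward to below about 1.1 it falls shut slowly by itself. Clamped it reads about 0.03
- lid_hinge (a point): middle of the lid's hinge axis, which runs along canister y at x = +56 mm, z = 112 mm; its axes are those of the canister
- lid_front_edge (a point): middle of the free edge of the orange lid, half-way through its thickness, 104 mm from the hinge; the lid's highest point when it is upright. The lid is a disc 96 mm across and 9 mm thick, its centre 56 mm from the hinge; shut, its upper face is about 115 mm above the table
- lid_hump (a point): axis of the rounded hump across the middle of the lid's outer face (the top when shut, facing backwards when open): 13 mm in radius, 52 mm long along y, 59 mm from the hinge, rising 25 mm above the lid's face (141 mm above the table when shut). A lower ridge, 16 mm high, lies behind it, 40 mm from the hinge
- bail (a joint): bail angle, rad. 0: upright; negative: leaning to the front. It starts at -1.2 to -0.75; friction holds it wherever it is left. With the lid shut it meets the hump at about -0.13, passes its crest at about -0.04 and snaps in behind it against a stop at +0.035 (clamped). It takes a push of 5 to 10 N on the tab
- bail_pivot (a point): middle of the bail's pivot axis, which runs along canister y at x = 0, z = 50 mm; its axes are those of the canister. The bail is a U of 6 mm steel wire, 122 mm wide (y from -61 to +61 mm), its crossbar 94 mm from this axis
- thumb_tab (a point): centre of the red thumb tab on the middle of the bail's crossbar, 109 mm from the pivot axis: a flat plate 50 mm wide (along y) and 6 mm thick that points straight away from the pivot axis, reaching from 94 to 124 mm from it
- mug: white mug, 80 mm across, 92 mm tall, handle at its +y, loose; bystander. Origin: centre of its underside
- game_clock: dark wooden two-dial game clock, 60 x 170 x 96 mm, loose; bystander. Origin: centre of its underside
Not all that is in view belongs to the job. Of the things that look like the canister, the middle-sized one is meant.

How it is judged:
On the way, in this order (a step that is already met when the one before it is completed fails the run):
1. the lid lies shut on its seal, with the bail not yet over the hump (value of joint lid below 0.12 rad and value of joint bail below -0.1 rad), for 0.2 s.
2. the bail is behind the hump and the lid is clamped down (value of joint bail above 0 rad and value of joint lid below 0.05 rad), for 0.2 s.
At the end, for the whole second after the job is handed in: the bail stands behind the hump, past upright (bail angle above 0), and the lid is clamped down on its seal (lid angle below 0.05 rad); the mug and the game clock are within 30 mm of where they stood (all of step 2 and distance of each of mug, game_clock from where it was at the start of the episode below 0.03 m); the robot touches nothing.
It fails at once if the mug or the game clock is shifted by more than 30 mm (distance of any of mug, game_clock from where it was at the start of the episode above 0.03 m).
It also fails if it takes over 48 s, if anything falls off the work surface, if the arm or the gripper's body presses on something with over 40 N, if the wrist force passes 120 N, or if a joint passes its speed limit or range.

## Robot

A 7-joint arm with a two-finger parallel gripper is mounted at the origin on the work surface. World frame = base frame: x ahead of the robot, y to its left, z up, the work surface at z = 0. Lengths are in m, angles in rad, forces in N, time in s.
With the tool pointing down it reaches from about 0.425 to 0.925 m from the base axis. Payload 6.8 kg.
Tool frame: the origin (TCP) lies where the fingers leave the gripper's body, on its centre line; the fingertips stand r.finger_overhang ahead of it and the grasp point (between the pads) lies 61 mm ahead of it (r.finger_overhang is the distance from the TCP to the fingertips, in m); z points along the fingers, y is the line along which they close (so a half turn about z gives the same grasp; the last joint's range is limited). The gripper opens to 88 mm and grips with 3 to 60 N. Pads are 20 mm wide; open, the fingers measure 115 mm over their backs; the gripper's body (75 mm by 178 mm) begins 61 mm behind the grasp point.
Start: joints at [-1.413, 0.477, 0.022, 1.555, -0.011, 1.109, -0.083], TCP at [0.177, 0.651, 0.303] pointing down, gripper open.
Joint ranges: [-2.96, 2.96], [-0.34, 2.1], [-1.41, 1.46], [0.24, 2.44], [-1.37, 4.51], [0.17, 1.92], [-2.96, 2.96]. Speed limits (rad/s): [2.39, 2.39, 3.14, 3.14, 3.14, 3.14, 3.14].

## Interface

Orientations are given as a rotation vector (axis times angle).
In Python, from cell import r gives the robot as it stands.
- The arm moves only by the shell command python3 -m handwheel 'ROWS' [FORCE]. ROWS is JSON, a list of rows, each an object with "delta_pos": the shift along the world's x, y, z in m, a list of three; "delta_rot": the turn, a rotation vector about the world's x, y, z in rad, a list of three; "claw": the opening, from -1 (shut) to 1 (fully open), so that 0 is half open. A call has 1 to 12 rows; each row is the pose to reach, as a shift and turn from the pose commanded when the call began; what a row does not reach only later rows make up. A row lasts 1/10 s, in which the tool goes at most 50 mm and 8.59 degrees, less where a joint would pass 70% of its speed; a pose out of reach is approached as far as the arm can. A call with a gripper value outside its range is refused whole. The fingers move at their own pace and stop on an object; FORCE is the grip in N (left out, the last holds). Time passes only in rows, so rows that repeat a pose let the fingers close. It gives the time, the measured TCP pose, the force, the opening and the grip force at its end, in the units of the state.
- r.observe(): the state, without advancing time (a new reading comes with each control period).
- r.capture(name): name is "scene" or "top"; returns a dict with "image" (480x640x3 uint8, red, green, blue), "intrinsics" (3x3 intrinsics, pixels), "R" (3x3) and "t" (3): a world point X has camera coordinates R X + t. Camera axes: x right, y down, z forward; pixel columns grow to the right and rows downward; lengths in m; the calibration is good to about 2 mm. A picture is of the moment at which its call begins. There is no depth.
- r.close_job(): hands the job in; it is judged then, once.
The state is a dict: "clock": time; "joint_pos": joint angles; "dq": joint speeds; "joint_efforts": joint torques, N m; "ee_pos": TCP position; "ee_rot": TCP orientation; "ft_force": force on the tool from outside, world axes, zero at the start; "ft_torque": the same for the moment, N m; "finger_gap": opening from 0.0 (shut) to 1.0 (fully open); "finger_force": force on a finger pad.
Only numpy, scipy, OpenCV 4.12 (cv2) and the standard library are available. Lean on these libraries where they do the work, as an engineer would, in place of code of your own. Each camera call takes 0.05 s, during which the arm holds its last target. There are 200 camera calls.

## Working session

There is one attempt and no reset: what is moved stays moved. The work goes in short steps, Python scripts to look and compute and a shell command to move; the robot and the scene stay as the last step left them, time stands still between calls to the robot, and variables do not carry over. Pictures are saved under pics/ and viewed, at most 10 in all, crops included, and the job is handed in when it is done.

```bash
ls; mkdir -p pics
python3 - <<'E'
from cell import r
import cv2, numpy as np
for n in ("scene","top"):
    c=r.capture(n); cv2.imwrite(f"pics/{n}0.png",c["image"][:,:,::-1]); print(n,c["intrinsics"].tolist(),np.round(c["R"],3).tolist(),c["t"], "campos",-c["R"].T@c["t"])
o=r.observe(); print(o["clock"],o["ee_pos"],o["ee_rot"],r.finger_overhang,o["finger_gap"])
E
```

```text
pics
scene [[488.20001205937695, 0.0, 321.0886832080975], [0.0, 488.20001205937695, 239.6075247429117], [0.0, 0.0, 1.0]] [[-0.845, 0.535, -0.01], [0.441, 0.686, -0.578], [-0.303, -0.493, -0.816]] [ 0.41945675 -0.15270502  1.34155485] campos [0.82792504 0.54168844 1.01002275]
top [[455.1861802830336, 0.0, 323.19307181938194], [0.0, 455.1861802830336, 233.98394635202263], [0.0, 0.0, 1.0]] [[0.016, -1.0, 0.014], [-0.999, -0.017, -0.045], [0.045, -0.014, -0.999]] [-0.00985444  0.48888879  1.1022662 ] campos [0.43843315 0.01336771 1.12325323]
0.1 [0.1772303  0.65089589 0.30177274] [-4.16298998e-01 -3.11380386e+00  2.61533064e-03] 0.08 1.0008155677452388
```

View pics/scene0.png

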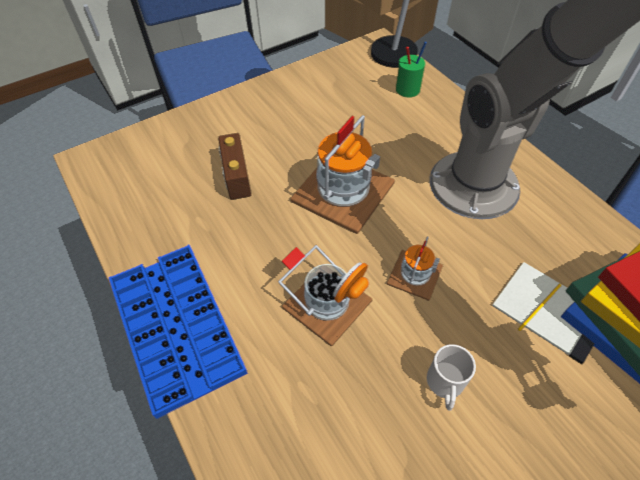

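View pics/top0.png

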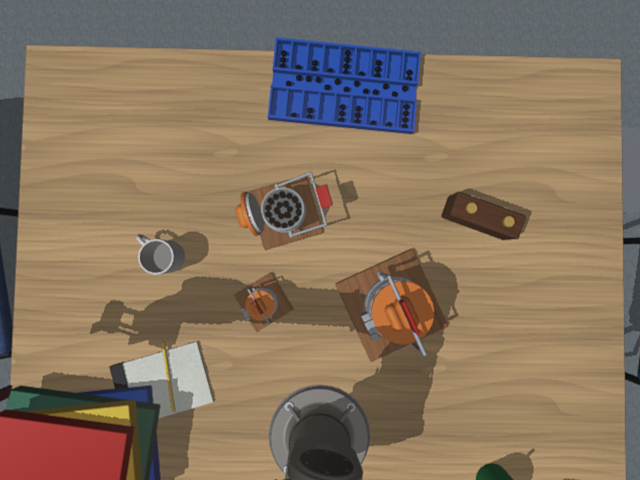

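The scene picture shows three look-alikes: the large one, closed, at scene (345,165) / top (400,310); the small one at scene (418,265) / top (262,303); and an open one with black balls at scene (325,290) / top (283,210). The open one is middle-sized and has its lid up and bail forward, so it is the target. The mug is at top (157,257) and the clock at top (487,215). Next I measure and take one enlarged crop to confirm.

```bash
cat > h.py <<'E'
from cell import r
import cv2, numpy as np
def ray(c,p):
    d=c["R"].T@np.linalg.inv(c["intrinsics"])@np.array([p[0],p[1],1.]); return -c["R"].T@c["t"], d
def plane(c,p,z):
    o,d=ray(c,p); return o+d*(z-o[2])/d[2]
def tri(c1,p1,c2,p2):
    o1,d1=ray(c1,p1);o2,d2=ray(c2,p2)
    s=np.linalg.lstsq(np.c_[d1,-d2],o2-o1,rcond=None)[0]
    a,b=o1+s[0]*d1,o2+s[1]*d2
    return (a+b)/2,np.linalg.norm(a-b)
def proj(c,X):
    q=c["intrinsics"]@(c["R"]@np.asarray(X)+c["t"]); return q[:2]/q[2]
def blob(c,lo,hi,box):
    h=cv2.cvtColor(c["image"],cv2.COLOR_RGB2HSV); m=cv2.inRange(h,lo,hi)
    k=np.zeros_like(m); x0,y0,x1,y1=box; k[y0:y1,x0:x1]=m[y0:y1,x0:x1]
    cs=cv2.findContours(k,cv2.RETR_EXTERNAL,cv2.CHAIN_APPROX_NONE)[0]
    return max(cs,key=cv2.contourArea) if cs else None
def cen(q):
    m=cv2.moments(q); return np.array([m["m10"]/m["m00"],m["m01"]/m["m00"]])
RED=((0,180,90),(4,255,255)),; ORA=((7,180,120),(18,255,255)),
E
python3 - <<'E'
from h import *
s,t=r.capture("scene"),r.capture("top")
P={}
for n,(col,) in (("tab",RED),("lid",ORA)):
    a=blob(s,*col,(250,230,385,340)); b=blob(t,*col,(225,160,360,255))
    print(n,cen(a),cv2.contourArea(a),cen(b),cv2.contourArea(b),cv2.boundingRect(a),cv2.boundingRect(b))
    P[n],e=tri(s,cen(a),t,cen(b)); print(P[n],e)
# foot: brown
b=blob(t,(0,70,40),(14,200,150),(225,160,360,255)); print("foot",cv2.contourArea(b),cv2.minAreaRect(b))
for q in cv2.boxPoints(cv2.minAreaRect(b)): print(q,plane(t,q,0.012))
# balls
b=blob(t,(0,0,0),(180,255,50),(250,180,320,240)); print("balls",cen(b),plane(t,cen(b),.09),cv2.contourArea(b))
print("rim guess",plane(t,(283,210),.1))
A=cv2.resize(s["image"][225:345,240:400],None,fx=4,fy=4,interpolation=2)
B=cv2.resize(t["image"][160:255,225:365],None,fx=4,fy=4,interpolation=2)
im=np.zeros((480,800,3),np.uint8); 
A=cv2.resize(A,(400,300));B=cv2.resize(B,(400,271)); im=np.zeros((300,800,3),np.uint8); im[:,:400]=A; im[:271,400:]=B
cv2.imwrite("pics/crop1.png",im[:,:,::-1])
E
```

```text
Traceback (most recent call last):
  File "h.py", line 20, in cen
    m=cv2.moments(q); return np.array([m["m10"]/m["m00"],m["m01"]/m["m00"]])
                                       ~~~~~~~~^~~~~~~~~
ZeroDivisionError: float division by zero
```

```bash
sed -i 's/m=cv2.inRange(h,lo,hi)/h[...,0]=((h[...,0].astype(int)+20)%180).astype(np.uint8); m=cv2.inRange(h,lo,hi)/; s/^RED.*/RED=((10,150,90),(24,255,255)),; ORA=((27,180,120),(38,255,255)),/' h.py
python3 - <<'E'
from h import *
s,t=r.capture("scene"),r.capture("top")
print(cv2.cvtColor(s["image"][255:260:4,290:295:4],cv2.COLOR_RGB2HSV).tolist(),cv2.cvtColor(t["image"][196:199:2,322:325:2],cv2.COLOR_RGB2HSV).tolist())
for n,(col,) in (("tab",RED),("lid",ORA)):
    a=blob(s,*col,(250,230,385,340)); b=blob(t,*col,(225,160,360,255))
    print(n,cen(a),cv2.contourArea(a),cen(b),cv2.contourArea(b),cv2.boundingRect(a),cv2.boundingRect(b))
    print(tri(s,cen(a),t,cen(b)))
b=blob(t,(20,70,40),(34,200,150),(225,160,360,255)); print("foot",cv2.contourArea(b),cv2.minAreaRect(b))
for q in cv2.boxPoints(cv2.minAreaRect(b)): print(q,plane(t,q,0.012))
b=blob(t,(0,0,0),(180,255,50),(250,180,320,240)); print("balls",cen(b),plane(t,cen(b),.09),cv2.contourArea(b))
print("rim guess",plane(t,(283,210),.1))
A=cv2.resize(s["image"][225:345,240:400],(400,300),interpolation=2)
B=cv2.resize(t["image"][160:255,225:365],(400,271),interpolation=2); im=np.zeros((300,800,3),np.uint8); im[:,:400]=A; im[:271,400:]=B
cv2.imwrite("pics/crop1.png",im[:,:,::-1])
E
```

```text
[[[1, 200, 218], [1, 199, 218]], [[1, 201, 218], [1, 199, 219]]] [[[2, 170, 165], [1, 169, 166]], [[2, 170, 165], [1, 168, 167]]]
tab [292.78951487 258.03521127] 213.0 [323.77642276 196.13902439] 205.0 (282, 248, 22, 21) (316, 185, 16, 23)
(array([ 5.70267131e-01, -2.81379943e-04,  9.98802922e-02]), np.float64(0.0006913778896436868))
lid [354.09240924 283.69036904] 555.5 [242.80952381 202.04761905] 3.5 (336, 263, 32, 39) (242, 200, 4, 11)
(array([0.5362925 , 0.16960587, 0.20198515]), np.float64(0.015414570661319007))
foot 630.0 ((299.1399841308594, 204.6070556640625), (50.154762268066406, 29.30012321472168), 73.44293212890625)
[277.95108 184.74431] [0.60794247 0.11116929 0.012     ]
[306.0363  176.39464] [0.62984409 0.04270054 0.012     ]
[320.3289 224.4698] [0.51212038 0.00563682 0.012     ]
[292.24368 232.81947] [0.49051516 0.07387316 0.012     ]
balls [283.02216066 209.70821791] [0.53913582 0.09160093 0.09      ] 180.5
rim guess [0.5375008  0.09088031 0.1       ]
```

View pics/crop1.png

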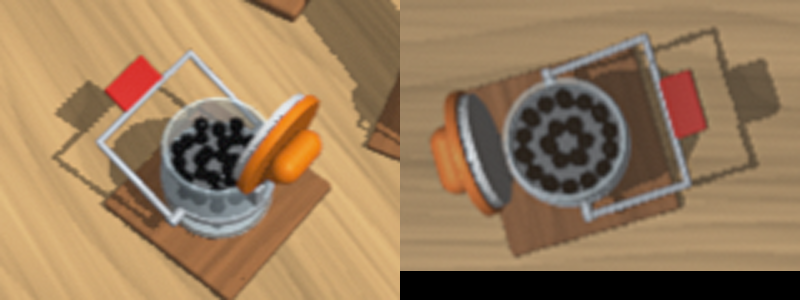

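The crop confirms it: the glass is full of black balls, the lid stands open at the back and the red tab leans out to the front.
- **Canister:** centre is about (0.538, 0.091).
- **Tab:** at (0.570, 0.000, 0.100), 108.8 mm from the pivot axis against 109 given, so the bail is at about -1.09.
- **Front direction:** 19° from the robot's right, within the 30° given.

I'll move behind the lid with the fingers closed.

```bash
python3 -m handwheel '[{"delta_pos":[0.16,-0.22,0],"delta_rot":[0,0,0.3],"claw":-1},{"delta_pos":[0.16,-0.22,0],"delta_rot":[0,0,0.3],"claw":-1},{"delta_pos":[0.16,-0.22,0],"delta_rot":[0,0,0.3],"claw":-1},{"delta_pos":[0.16,-0.22,0],"delta_rot":[0,0,0.3],"claw":-1},{"delta_pos":[0.16,-0.22,0],"delta_rot":[0,0,0.3],"claw":-1},{"delta_pos":[0.319,-0.442,-0.025],"delta_rot":[0,0,0.604],"claw":-1},{"delta_pos":[0.319,-0.442,-0.025],"delta_rot":[0,0,0.604],"claw":-1},{"delta_pos":[0.319,-0.442,-0.025],"delta_rot":[0,0,0.604],"claw":-1},{"delta_pos":[0.319,-0.442,-0.025],"delta_rot":[0,0,0.604],"claw":-1},{"delta_pos":[0.319,-0.442,-0.025],"delta_rot":[0,0,0.604],"claw":-1},{"delta_pos":[0.319,-0.442,-0.025],"delta_rot":[0,0,0.604],"claw":-1},{"delta_pos":[0.319,-0.442,-0.025],"delta_rot":[0,0,0.604],"claw":-1}]'
python3 - <<'E'
from h import *
o=r.observe(); print(o["clock"],o["ee_pos"],o["ee_rot"],o["finger_gap"])
s,t=r.capture("scene"),r.capture("top")
cv2.imwrite("pics/b.png",np.hstack([s["image"][180:380,220:420],t["image"][120:320,190:390]])[:,:,::-1].repeat(2,0).repeat(2,1))
E
```

```text
clock: 1.5
ee_pos: [0.4996, 0.2023, 0.2775]
ee_rot: [-0.512, 3.099, -0.005]
ft_force: [-0.6, 0.1, 0.7]
finger_gap: 0.005
finger_force: 0.0
1.5 [0.49963858 0.20230411 0.27748582] [-0.51231661  3.09864127 -0.004938  ] 0.004812825039796974
```

View pics/b.png

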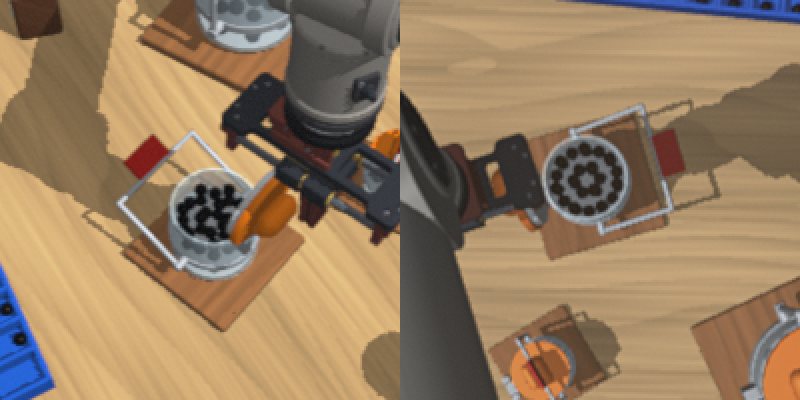

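The picture shows the closed fingers standing behind the lid (crop about (310,200)) and clear of it. I'll push the lid forward slowly.

```bash
python3 -m handwheel '[{"delta_pos":[0.004,-0.012,0],"delta_rot":[0,0,0],"claw":-1},{"delta_pos":[0.008,-0.024,0],"delta_rot":[0,0,0],"claw":-1},{"delta_pos":[0.013,-0.036,0],"delta_rot":[0,0,0],"claw":-1},{"delta_pos":[0.017,-0.048,0],"delta_rot":[0,0,0],"claw":-1},{"delta_pos":[0.021,-0.06,0],"delta_rot":[0,0,0],"claw":-1},{"delta_pos":[0.025,-0.072,0],"delta_rot":[0,0,0],"claw":-1},{"delta_pos":[0.03,-0.084,0],"delta_rot":[0,0,0],"claw":-1},{"delta_pos":[0.034,-0.096,0],"delta_rot":[0,0,0],"claw":-1},{"delta_pos":[0.038,-0.108,0],"delta_rot":[0,0,0],"claw":-1},{"delta_pos":[0.042,-0.12,0],"delta_rot":[0,0,0],"claw":-1},{"delta_pos":[0.042,-0.12,0],"delta_rot":[0,0,0],"claw":-1},{"delta_pos":[0.042,-0.12,0],"delta_rot":[0,0,0],"claw":-1}]'
```

```text
clock: 2.8
ee_pos: [0.5384, 0.089, 0.2776]
ee_rot: [0.527, -3.097, -0.0]
ft_force: [-0.4, 0.0, 0.2]
finger_gap: 0.002
finger_force: 0.0
```

```bash
python3 -m handwheel '[{"delta_pos":[0.013,-0.038,0],"delta_rot":[0,0,0],"claw":-1},{"delta_pos":[0.027,-0.075,0],"delta_rot":[0,0,0],"claw":-1},{"delta_pos":[0.04,-0.113,0],"delta_rot":[0,0,0],"claw":-1},{"delta_pos":[0.053,-0.151,0],"delta_rot":[0,0,0],"claw":-1},{"delta_pos":[0.053,-0.151,0],"delta_rot":[0,0,0],"claw":-1},{"delta_pos":[0.053,-0.151,-0.03],"delta_rot":[0,0,0],"claw":-1},{"delta_pos":[0.053,-0.151,-0.06],"delta_rot":[0,0,0],"claw":-1},{"delta_pos":[0.053,-0.151,-0.09],"delta_rot":[0,0,0],"claw":-1},{"delta_pos":[0.053,-0.151,-0.113],"delta_rot":[0,0,0],"claw":-1},{"delta_pos":[0.053,-0.151,-0.113],"delta_rot":[0,0,0],"claw":-1},{"delta_pos":[0.053,-0.151,-0.113],"delta_rot":[0,0,0],"claw":-1},{"delta_pos":[0.053,-0.151,-0.113],"delta_rot":[0,0,0],"claw":-1}]'
python3 - <<'E'
from h import *
s,t=r.capture("scene"),r.capture("top")
cv2.imwrite("pics/c.png",np.hstack([s["image"][180:380,220:420],t["image"][120:320,190:390]])[:,:,::-1].repeat(2,0).repeat(2,1))
E
```

```text
clock: 4.0
ee_pos: [0.5922, -0.0613, 0.1661]
ee_rot: [-0.529, 3.094, -0.0]
ft_force: [0.3, 0.9, 1.2]
finger_gap: 0.005
finger_force: 0.0
```

View pics/c.png

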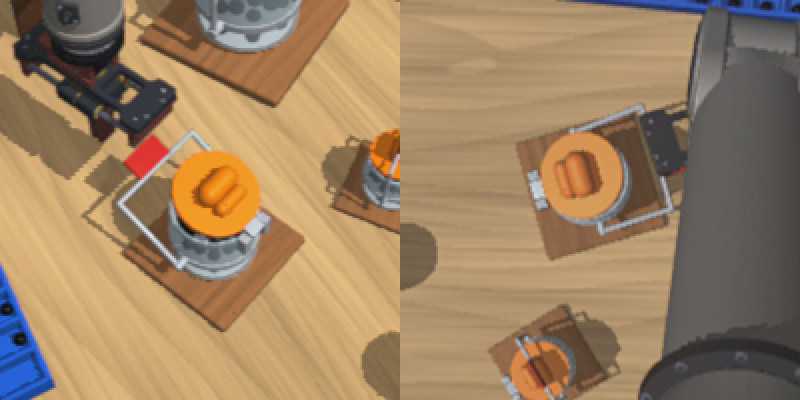

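The lid is swinging down and nearly shut (scene crop (215,195)). The fingers stand in front of the red tab (crop (147,157)). I'll push the tab up its arc to about -0.4.

```bash
python3 -m handwheel '[{"delta_pos":[-0.007,0.019,0],"delta_rot":[0,0,0],"claw":-1},{"delta_pos":[-0.012,0.035,0.001],"delta_rot":[0,0,0],"claw":-1},{"delta_pos":[-0.016,0.044,0.015],"delta_rot":[0,0,0],"claw":-1},{"delta_pos":[-0.019,0.054,0.03],"delta_rot":[0,0,0],"claw":-1},{"delta_pos":[-0.022,0.063,0.038],"delta_rot":[0,0,0],"claw":-1},{"delta_pos":[-0.025,0.072,0.046],"delta_rot":[0,0,0],"claw":-1},{"delta_pos":[-0.029,0.082,0.052],"delta_rot":[0,0,0],"claw":-1},{"delta_pos":[-0.032,0.091,0.058],"delta_rot":[0,0,0],"claw":-1},{"delta_pos":[-0.032,0.091,0.058],"delta_rot":[0,0,0],"claw":-1},{"delta_pos":[-0.032,0.091,0.058],"delta_rot":[0,0,0],"claw":-1}]'
python3 - <<'E'
from h import *
s,t=r.capture("scene"),r.capture("top")
cv2.imwrite("pics/d.png",np.hstack([s["image"][180:380,220:420],t["image"][120:320,190:390]])[:,:,::-1].repeat(2,0).repeat(2,1))
E
```

```text
clock: 5.1
ee_pos: [0.5587, 0.0302, 0.2223]
ee_rot: [0.531, -3.095, -0.001]
ft_force: [0.0, -0.4, 0.8]
finger_gap: 0.006
finger_force: 0.0
```

View pics/d.png

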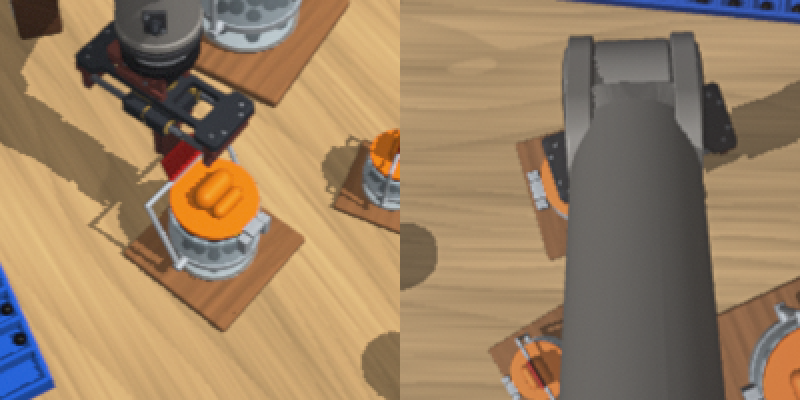

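The tab has come up ahead of the fingers and the lid looks shut. I'll advance to about -0.25, hold, and check the lid height with the orange blob.

```bash
python3 -m handwheel '[{"delta_pos":[-0.003,0.009,0.003],"delta_rot":[0,0,0],"claw":-1},{"delta_pos":[-0.005,0.015,0.006],"delta_rot":[0,0,0],"claw":-1},{"delta_pos":[-0.005,0.015,0.006],"delta_rot":[0,0,0],"claw":-1},{"delta_pos":[-0.005,0.015,0.006],"delta_rot":[0,0,0],"claw":-1},{"delta_pos":[-0.005,0.015,0.006],"delta_rot":[0,0,0],"claw":-1},{"delta_pos":[-0.005,0.015,0.006],"delta_rot":[0,0,0],"claw":-1},{"delta_pos":[-0.005,0.015,0.006],"delta_rot":[0,0,0],"claw":-1}]'
python3 - <<'E'
from h import *
s=r.capture("scene"); b=np.array([-.333,.943,0]); y=np.array([-.943,-.333,0]); C=np.array([.538,.091,0])
a=blob(s,*ORA[0],(280,235,370,320)); print("orange box",cv2.boundingRect(a))
# expected disc outline for lid angles, with upper face height
for th in (0.03,0.07,0.12,0.25):
    u=-np.cos(th)*b+np.array([0,0,np.sin(th)]); H=C+.056*b+[0,0,.112]; n=np.sin(th)*b+np.array([0,0,np.cos(th)])
    q=np.array([proj(s,H+.056*u+k*n+.048*(np.cos(v)*u+np.sin(v)*y)) for v in np.linspace(0,6.28,60) for k in (-.0045,.0045)])
    print(th,q.min(0).round(1),q.max(0).round(1))
t=blob(s,*RED[0],(290,235,350,290)); print("tab",cen(t),cv2.contourArea(t))
for f in (-.4,-.3,-.2,-.1): print(f,proj(s,C+.109*np.sin(f)*b+[0,0,.05+.109*np.cos(f)]))
E
```

```text
clock: 5.9
ee_pos: [0.5543, 0.0441, 0.2286]
ee_rot: [0.528, -3.097, 0.0]
ft_force: [-0.6, -0.2, 1.5]
finger_gap: 0.002
finger_force: 0.0
orange box (305, 259, 44, 41)
0.03 [304.5 257.6] [349.6 298.9]
0.07 [304.5 256.8] [349.7 298.6]
0.12 [304.5 255.9] [349.8 298.3]
0.25 [304.9 253.7] [350.3 297.6]
tab [313.90127389 261.11571125] 157.0
-0.4 [311.03491872 258.13047322]
-0.3 [314.80123724 259.66815701]
-0.2 [318.74647787 261.57814065]
-0.1 [322.82516462 263.84352571]
```

The lid is shut: its bottom edge is at row 300 against 298.6 predicted. The tab is at about -0.3. I'll push toward the hump slowly.

```bash
python3 -m handwheel '[{"delta_pos":[-0.002,0.006,0.002],"delta_rot":[0,0,0],"claw":-1},{"delta_pos":[-0.004,0.011,0.004],"delta_rot":[0,0,0],"claw":-1},{"delta_pos":[-0.006,0.017,0.005],"delta_rot":[0,0,0],"claw":-1},{"delta_pos":[-0.008,0.022,0.005],"delta_rot":[0,0,0],"claw":-1},{"delta_pos":[-0.009,0.026,0.005],"delta_rot":[0,0,0],"claw":-1},{"delta_pos":[-0.01,0.029,0.005],"delta_rot":[0,0,0],"claw":-1},{"delta_pos":[-0.011,0.032,0.005],"delta_rot":[0,0,0],"claw":-1},{"delta_pos":[-0.011,0.032,0.005],"delta_rot":[0,0,0],"claw":-1}]'
python3 - <<'E'
from h import *
s=r.capture("scene"); b=np.array([-.333,.943,0]); C=np.array([.538,.091,0])
t=blob(s,*RED[0],(290,235,350,290)); print("tab",cen(t),cv2.contourArea(t))
for f in (-.1,-.05,0,.035): print(f,proj(s,C+.109*np.sin(f)*b+[0,0,.05+.109*np.cos(f)]))
d=r.observe()["ee_pos"]-C; print("xc",d@b)
E
```

```text
clock: 6.75
ee_pos: [0.5438, 0.0761, 0.2342]
ee_rot: [-0.528, 3.096, -0.001]
ft_force: [1.4, -2.5, 2.3]
finger_gap: 0.011
finger_force: 1.8
tab [323.57026144 267.09313725] 102.0
-0.1 [322.82516462 263.84352571]
-0.05 [324.89937543 265.10260295]
0 [326.98837686 266.44153839]
0.035 [328.45599288 267.42432171]
xc -0.015961884403593526
```

```bash
python3 -m handwheel '[{"delta_pos":[-0.001,0.003,0],"delta_rot":[0,0,0],"claw":-1},{"delta_pos":[-0.002,0.006,0],"delta_rot":[0,0,0],"claw":-1},{"delta_pos":[-0.003,0.008,0],"delta_rot":[0,0,0],"claw":-1},{"delta_pos":[-0.003,0.008,0],"delta_rot":[0,0,0],"claw":-1}]'
python3 - <<'E'
from h import *
s=r.capture("scene"); b=np.array([-.333,.943,0]); C=np.array([.538,.091,0])
t=blob(s,*RED[0],(290,235,350,290)); print("tab",cen(t),cv2.contourArea(t))
d=r.observe()["ee_pos"]-C; print("xc",d@b,r.observe()["ft_force"])
E
```

```text
clock: 7.2
ee_pos: [0.5401, 0.0846, 0.2333]
ee_rot: [0.529, -3.096, 0.0]
ft_force: [0.9, -2.4, -1.4]
finger_gap: 0.005
finger_force: 1.0
tab [326.89147287 267.35658915] 43.0
xc -0.006757515742112856 [ 0.72170017 -1.35907136 -0.89299299]
```

```bash
python3 -m handwheel '[{"delta_pos":[-0.001,0.002,0],"delta_rot":[0,0,0],"claw":-1},{"delta_pos":[-0.001,0.004,0],"delta_rot":[0,0,0],"claw":-1},{"delta_pos":[-0.002,0.006,0],"delta_rot":[0,0,0],"claw":-1},{"delta_pos":[-0.002,0.006,0],"delta_rot":[0,0,0],"claw":-1}]'
python3 - <<'E'
from h import *
s=r.capture("scene"); b=np.array([-.333,.943,0]); C=np.array([.538,.091,0])
d=r.observe()["ee_pos"]-C; print("xc",d@b,r.observe()["ft_force"])
cv2.imwrite("pics/e.png",s["image"][225:325,265:385][:,:,::-1].repeat(5,0).repeat(5,1))
E
```

```text
clock: 7.65
ee_pos: [0.5396, 0.0854, 0.2334]
ee_rot: [-0.522, 3.097, -0.009]
ft_force: [6.5, -13.2, -4.5]
finger_gap: 0.006
finger_force: 7.4
xc -0.005808579297676608 [  6.81062897 -13.38951824  -4.40658239]
```

View pics/e.png

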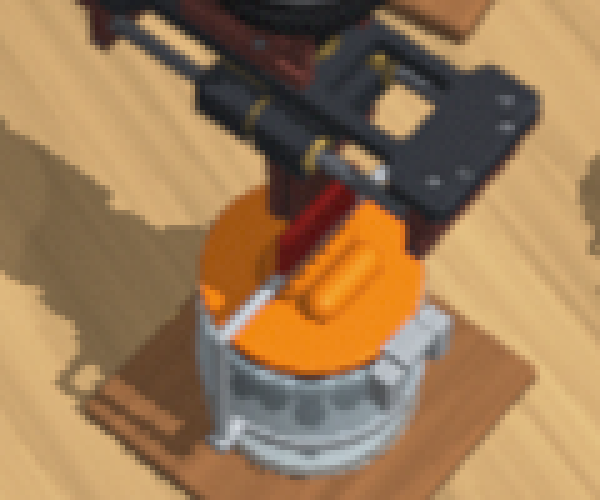

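The tab stands upright with the crossbar between the hump and the rear ridge. The force rose to 15 N with no more travel, which suggests the bail is against its stop. I'll back off and verify.

```bash
python3 -m handwheel '[{"delta_pos":[0.007,-0.019,0],"delta_rot":[0,0,0],"claw":-1},{"delta_pos":[0.013,-0.038,0],"delta_rot":[0,0,0],"claw":-1},{"delta_pos":[0.02,-0.057,0.02],"delta_rot":[0,0,0],"claw":-1},{"delta_pos":[0.033,-0.095,0.06],"delta_rot":[0,0,0],"claw":-1},{"delta_pos":[0.047,-0.132,0.09],"delta_rot":[0,0,0],"claw":-1},{"delta_pos":[0.06,-0.17,0.1],"delta_rot":[0,0,0],"claw":-1},{"delta_pos":[0.06,-0.17,0.1],"delta_rot":[0,0,0],"claw":-1},{"delta_pos":[0.06,-0.17,0.1],"delta_rot":[0,0,0],"claw":-1},{"delta_pos":[0.06,-0.17,0.1],"delta_rot":[0,0,0],"claw":-1}]'
python3 - <<'E'
from h import *
s=r.capture("scene"); b=np.array([-.333,.943,0]); C=np.array([.538,.091,0])
t=blob(s,*RED[0],(290,225,360,290)); print("tab",cen(t),cv2.contourArea(t))
for f in (-.13,-.05,0,.035): print(f,proj(s,C+.109*np.sin(f)*b+[0,0,.05+.109*np.cos(f)]))
cv2.imwrite("pics/f.png",s["image"][225:325,265:385][:,:,::-1].repeat(5,0).repeat(5,1))
E
```

```text
clock: 8.6
ee_pos: [0.5978, -0.0778, 0.3327]
ee_rot: [0.531, -3.095, -0.003]
ft_force: [0.0, 0.2, -0.1]
finger_gap: 0.007
finger_force: 0.0
tab [328.12135922 268.42718447] 103.0
-0.13 [321.590399   263.12783557]
-0.05 [324.89937543 265.10260295]
0 [326.98837686 266.44153839]
0.035 [328.45599288 267.42432171]
```

View pics/f.png

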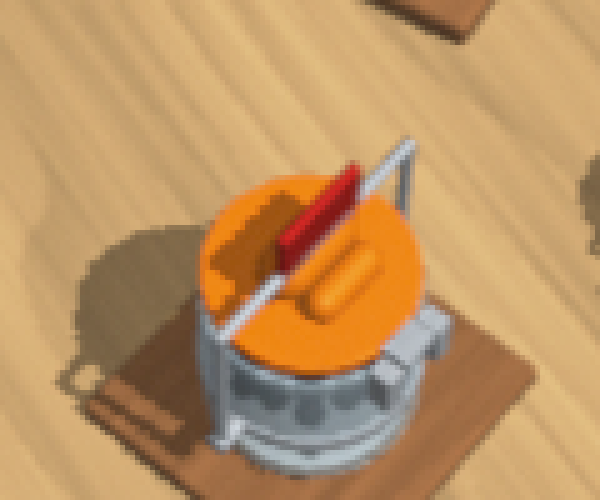

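With the fingers away, the bail stays behind the hump. The tab is at (328.1, 268.4), and +0.035 predicts (328.5, 267.4), so it is clamped. The arm is clear, so I'll hand the job in.

```bash
python3 -c "
from cell import r
print(r.close_job())"
```

```text
the job is handed in; nothing more can be done
None
```

The lid is shut and the bail is snapped in behind the hump at about +0.035 rad by camera; I never drove the arm near the mug or clock and handed the job in at about 8.6 s, but no verdict was returned.

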